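# Slide wet resin letters under the curing lamp and start it

## Robot

A 7-joint arm with a two-finger parallel gripper is mounted at the origin on a cart in front of the work surface, level with it; the furniture and walls round the work are solid. World frame = base frame: x ahead of the robot, y to its left, z up, the work surface at z = 0. Lengths are in m, angles in rad, forces in N, time in s.
With the tool pointing down it reaches from about 0.35 to 0.9 m from the base axis. Payload 8.1 kg.
Tool frame: the origin (TCP) lies at the very end of the fingers, on their centre line; the grasp point (between the pads) lies arm.tcp_to_grasp behind it (arm.tcp_to_grasp is the distance from the TCP to the grasp point, in m); z points along the fingers, y is the direction in which the jaws open and shut (so a half turn about z gives the same grasp; the last joint's range is limited). The gripper opens to 85 mm and grips with 20 to 120 N. Pads are 22 mm wide; open, the fingers measure 114 mm over their backs; the gripper's body (76 mm by 85 mm) begins 54 mm behind the grasp point. The pads swing forward as they close: fully open they stand 13 mm farther back than shut.
Start: joints at [1.195, 0.434, 0.025, 1.573, -0.012, 1.134, -0.075], TCP at [0.168, -0.602, 0.231] pointing down, gripper open.
Joint ranges: [-2.62, 2.62], [-0.44, 2.09], [-1.27, 1.32], [0.08, 2.57], [-1.32, 4.46], [0.12, 2], [-2.74, 2.74]. Speed limits (rad/s): [2.22, 2.22, 3.01, 3.01, 3.14, 3.14, 3.14].

## Interface

Orientations are given as a rotation vector (axis times angle).
In Python, from rig import arm gives the robot as it stands.
- The arm moves only by the tool carry_out, never from a script. Its argument "targets" is a list of rows, each an object of numbers: "grip": the opening in per cent of the stroke, from 0 (shut) to 100 (fully open); "tx", "ty", "tz": the shift along the tool's x, y, z in mm; "rx", "ry", "rz": the turn, a rotation vector about the tool's x, y, z in rad. A call has 1 to 8 rows; each row shifts and turns the pose as measured when the row begins, along the tool's axes as they then stand; what a row does not reach is not made up. A row lasts 1/8 s, in which the tool goes at most 62.5 mm and 10.7 degrees, less where a joint would pass 70% of its speed; a pose out of reach is approached as far as the arm can. A call is refused whole if a number of a shift passes 62.5 or a number of a turn 0.188, either way. A call with a gripper value outside its range is refused whole. The fingers move at their own pace and stop on an object; "force" is the grip in N (left out, the last holds). Time passes only in rows, so rows that do not move let the fingers close. It gives the time, the measured TCP pose, the force and the opening at its end, in the units of the state.
- arm.sense(): the state, without advancing time (a new reading comes with each control period).
- arm.camera(name): name is "side" or "top" or "wrist"; returns the picture (420x560x3 uint8, blue, green, red); there is no depth.
- arm.camera_params(name): a dict with "intrinsics" (3x3 intrinsics, pixels), "D" ([k1, k2, p1, p2, k3] as OpenCV has them; the pictures are not rectified), "extrinsics" (4x4, takes a point from world to camera coordinates); the wrist camera has in their place "hand_eye" (4x4, takes a point from camera to tool coordinates, whose origin is the TCP and whose axes are the flange's). Camera axes: x right, y down, z forward; pixel columns grow to the right and rows downward; lengths in m; the calibration is good to about 2 mm. A picture is of the moment at which its call begins: read the wrist's pose just before it. camera_params takes no time and is no camera call.
- arm.finish_job(): hands the job in, once; it reports no verdict.
The state is a dict: "time_s": time; "joint_positions": joint angles; "qvel": joint speeds; "joint_efforts": joint torques, N m; "ee_pos": TCP position; "tool_rot": TCP orientation; "ft_force": force on the tool from outside, world axes, zero at the start; "wrist_torque": the same for the moment, N m; "width": opening from 0.0 (shut) to 1.0 (fully open).
Only numpy, scipy, OpenCV 4.12 (cv2) and the standard library are available. Lean on these libraries where they do the work, as an engineer would, in place of code of your own. Each camera call takes 0.05 s, during which the arm holds its last target. There are 200 camera calls.

## Task

The two resin letters on the little plywood board have just been given their top coat and are still wet: without touching them, slide the board by its edges or its bare end, in between the curing lamp's legs, until both letters lie wholly beneath the lamp's head. Then press the lamp's round button to start the cure, and let go. Be gentle: slide the board without gripping it and with no more than about 10 N, press the button with less than 15 N, don't let the letters shift on the board, and leave the lamp and the small bottles and jar beside it where they stand.

Things in the scene. Friction and masses are not known exactly. Their poses are not given: they have to be found in the camera images.
- lamp: white UV curing lamp, 90 (x) x 140 (y) x 80 mm, loose on two legs. Origin: centre of its footprint on the table; +x away from the robot, z up. Its head reaches 43 mm each way along x and 69 mm along y; underside 49 mm above the table. The legs (62 mm long in x) stand at y = 49 to 61 mm either side, so a 98 mm wide passage runs under the head along x, open at both ends
- lamp_button_top (a point): centre of the top of the lamp's round push button, 24 mm across, 80 mm above the table; press straight down
- lamp_button (a joint): travel of the lamp's spring push button (m): 0 released, 0.0008 fully pressed
- board: plywood board faced with a grey sheet, loose, 150 (x) x 75 (y) x 15 mm thick, about 0.2 kg. Origin: centre of its underside, z up; x runs along its length. The letters lie on its +x end, the far end from the robot; the near half is bare
- letter_left: wet resin letter, 36 (x) x 32 (y) x 7 mm, lying on the board about 45 mm towards +x and 18 mm towards +y of the board's centre. Origin: centre of its underside
- letter_right: wet resin letter, 34 (x) x 31 (y) x 7 mm, lying on the board about 45 mm towards +x and 18 mm towards -y of the board's centre. Origin: centre of its underside
- dropper: white dropper bottle with a black cap, 24 mm across, 70 mm tall, beside the lamp. Origin: centre of its underside
- pigment: dropper bottle with a dark label and black cap, 24 mm across, 70 mm tall, beside the lamp. Origin: centre of its underside
- glitter: small jar with a white lid, 44 mm across, 47 mm tall, beside the lamp. Origin: centre of its underside

How it is judged:
By the outcome, as a careful person would: the job done as asked, in the order asked, and still so for the second after the job is handed in, with the robot touching nothing.
It also fails if it takes over 64 s, if anything falls off the work surface, if the arm or the gripper's body presses on something with over 40 N, if the wrist force passes 120 N, or if a joint passes its speed limit or range.

## Working session

There is one attempt and no reset: what is moved stays moved. The work goes in short steps, Python scripts to look and compute and a tool call to move; the robot and the scene stay as the last step left them, time stands still between calls to the robot, and variables do not carry over. Pictures are saved under pics/ and viewed, about 8 in all and at most 12, crops included, and the job is handed in when it is done.

Besides the shell and the picture viewer there is one more tool, called in YAML: its name, and indented under it one key for each argument. carry_out: Moves the arm, as the interface text tells. Its arguments: {"type":"object","properties":{"targets":{"type":"array","items":{"type":"object","properties":{"grip":{"type":"number"},"tx":{"type":"number"},"ty":{"type":"number"},"tz":{"type":"number"},"rx":{"type":"number"},"ry":{"type":"number"},"rz":{"type":"number"}}}},"force":{"type":"number"}},"required":["targets"]}

```bash
ls; mkdir -p pics
python3 - <<'E'
from rig import arm
import cv2,numpy as np
np.set_printoptions(precision=4,suppress=True)
s=arm.sense();print(s, arm.tcp_to_grasp)
for n in("side","top"):
    cv2.imwrite(f"pics/{n}0.png",arm.camera(n))
for n in("side","top","wrist"):print(n,arm.camera_params(n))
E
```

```text
pics
{'time_s': 0.0, 'joint_positions': array([ 1.1954,  0.4352,  0.025 ,  1.5741, -0.0116,  1.134 , -0.0751]), 'qvel': array([ 0.0014,  0.0005, -0.0004,  0.0016, -0.0005,  0.0008, -0.0007]), 'joint_efforts': array([ -0.0007, -67.047 ,   1.0249, -31.6206,   0.0155,   0.0124,
        -0.    ]), 'ee_pos': array([ 0.1682, -0.6014,  0.2305]), 'tool_rot': array([-3.1109, -0.4269,  0.0006]), 'ft_force': array([-0.205 ,  0.3426, -0.5413]), 'wrist_torque': array([-0.0314,  0.0114,  0.0206]), 'width': 1.0006537270393507} 0.0187
side {'intrinsics': array([[453.5914,   0.    , 279.7929],
       [  0.    , 453.5914, 210.5004],
       [  0.    ,   0.    ,   1.    ]]), 'D': array([-0.1397,  0.    ,  0.    ,  0.    ,  0.    ]), 'extrinsics': array([[ 0.9448, -0.3273, -0.016 , -0.562 ],
       [-0.2214, -0.6015, -0.7676,  0.273 ],
       [ 0.2416,  0.7287, -0.6407,  0.6861],
       [ 0.    ,  0.    ,  0.    ,  1.    ]])}
top {'intrinsics': array([[422.1057,   0.    , 281.6241],
       [  0.    , 422.1057, 207.9564],
       [  0.    ,   0.    ,   1.    ]]), 'D': array([-0.0744,  0.    ,  0.    ,  0.    ,  0.    ]), 'extrinsics': array([[-0.0048, -1.    , -0.0008,  0.1175],
       [-0.9967,  0.0049, -0.0806,  0.6159],
       [ 0.0807,  0.0004, -0.9967,  0.8751],
       [ 0.    ,  0.    ,  0.    ,  1.    ]])}
wrist {'intrinsics': array([[306.9808,   0.    , 284.0464],
       [  0.    , 306.9808, 203.8653],
       [  0.    ,   0.    ,   1.    ]]), 'D': array([-0.0027,  0.    ,  0.    ,  0.    ,  0.    ]), 'hand_eye': array([[-0.    , -0.9458, -0.3247,  0.085 ],
       [ 1.    ,  0.0001, -0.0005,  0.0009],
       [ 0.0005, -0.3247,  0.9458, -0.143 ],
       [ 0.    ,  0.    ,  0.    ,  1.    ]])}
```

View pics/side0.png

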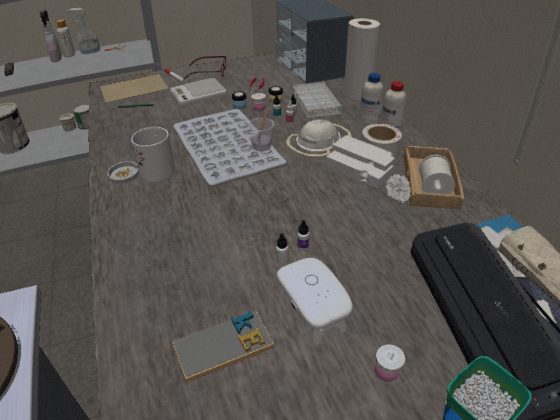

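View pics/top0.png

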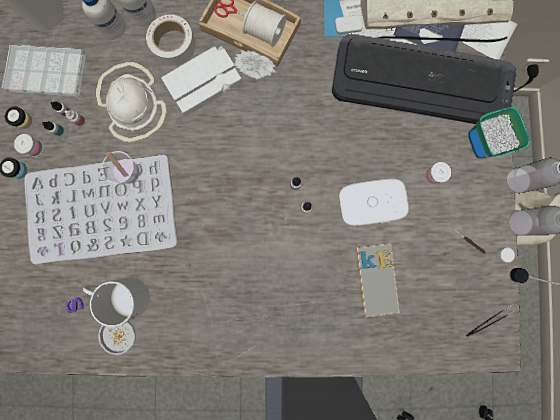

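The side and top views show the board at top px (380,282), the lamp at (374,202) with its button near (372,202), the jar at (439,172) and the bottles at (296,183) and (306,207). Next I'll measure them.

```bash
cat > h.py <<'E'
import cv2,numpy as np
from rig import arm
from scipy.spatial.transform import Rotation as R
np.set_printoptions(precision=4,suppress=True)
def cam(n,s=None):
    p=arm.camera_params(n)
    if n=="wrist":
        H=np.eye(4);H[:3,:3]=R.from_rotvec(s["tool_rot"]).as_matrix();H[:3,3]=s["ee_pos"]
        T=H@p["hand_eye"]
    else: T=np.linalg.inv(p["extrinsics"])
    return p["intrinsics"],p["D"],T
def onplane(c,px,z):
    K,D,T=c
    u=cv2.undistortPoints(np.array(px,float).reshape(-1,1,2),K,D).reshape(-1,2)
    d=np.c_[u,np.ones(len(u))]@T[:3,:3].T
    o=T[:3,3];return o+d*((z-o[2])/d[:,2])[:,None]
def proj(c,P):
    K,D,T=c;E=np.linalg.inv(T)
    return cv2.projectPoints(np.array(P,float).reshape(-1,3),E[:3,:3],E[:3,3],K,D)[0].reshape(-1,2)
def blob(m,x0,y0,x1,y1):
    k=np.zeros_like(m);k[y0:y1,x0:x1]=m[y0:y1,x0:x1]
    cs,_=cv2.findContours(k,0,2);return max(cs,key=cv2.contourArea)
def rect(c,cnt,z):
    P=onplane(c,cnt.reshape(-1,2),z)[:,:2]
    b=cv2.boxPoints(cv2.minAreaRect((P*1000).astype(np.float32)))
    e=b[[1,2]]-b[[0,1]];L=np.linalg.norm(e,axis=1);i=0 if abs(e[0,0])>abs(e[1,0]) else 1
    v=e[i]*np.sign(e[i,0]);return b.mean(0),L[i],L[1-i],np.degrees(np.arctan2(v[1],v[0]))
E
python3 - <<'E'
from h import *
im=cv2.imread("pics/top0.png");c=cam("top")
hsv=cv2.cvtColor(im,cv2.COLOR_BGR2HSV)
w=cv2.inRange(hsv,(0,0,170),(180,40,255))
l=blob(w,330,165,420,240);print("lamp px",cv2.boundingRect(l));print(rect(c,l,.07))
# blue/yellow letters
for n,lo,hi in(("blue",(90,90,60),(110,255,255)),("yel",(18,110,90),(35,255,255))):
    q=blob(cv2.inRange(hsv,lo,hi),350,240,405,280);print(n,cv2.boundingRect(q),rect(c,q,.02))
print(hsv[300,375:382],hsv[300,340:345])
print(onplane(c,[(372.5,202)],.08))
print("jar",onplane(c,[(439,172)],.047),"bott",onplane(c,[(296,183),(306,207)],.07))
cr=cv2.resize(im[150:330,290:470],None,fx=3.3,fy=3.3,interpolation=2)
cv2.imwrite("pics/c0.png",cr)
E
```

```text
lamp px (339, 179, 69, 46)
(array([625.3033, -72.3361], dtype=float32), np.float32(86.78636), np.float32(137.43137), np.float32(6.3112774))
blue (360, 252, 16, 17) (array([506.3294, -68.079 ], dtype=float32), np.float32(34.44297), np.float32(28.486925), np.float32(6.729288))
yel (377, 250, 17, 18) (array([ 507.8294, -105.1842], dtype=float32), np.float32(32.824833), np.float32(30.825916), np.float32(8.75024))
[[ 36   8 153]
 [ 25  10 154]
 [ 30   8 153]
 [ 30   8 152]
 [ 36   8 153]
 [ 36   8 153]
 [ 35  10 153]] [[ 17  17 137]
 [ 20  17 138]
 [ 18  18 140]
 [ 18  18 139]
 [ 18  18 138]]
[[ 0.6231 -0.0683  0.08  ]]
jar [[ 0.6894 -0.2191  0.047 ]] bott [[0.6636 0.085  0.07  ]
 [0.6145 0.0651 0.07  ]]
```

View pics/c0.png

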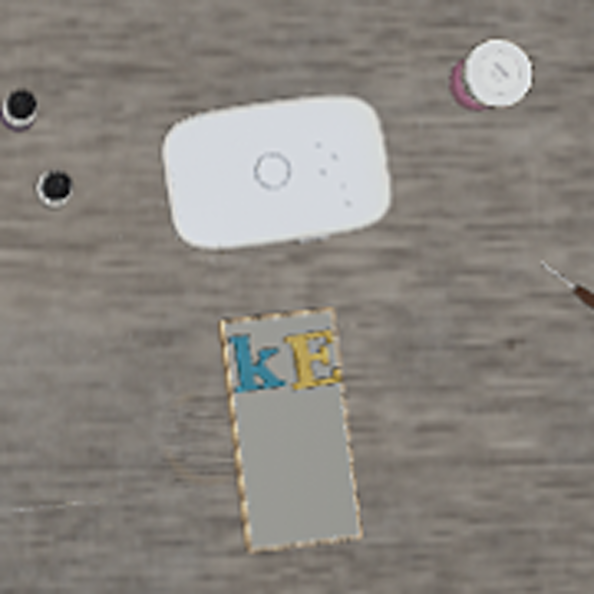

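Run:
```python
from h import *
c=cam("top")
px=np.array([(222,320),(333,308),(360,538),(248,550)])/3.3+[290,150]
P=onplane(c,px,.015);print(P);m=P.mean(0);print("c",m)
print([np.linalg.norm(P[i]-P[i-1]) for i in range(4)])
ax=(P[0]+P[1]-P[2]-P[3])[:2];print(np.degrees(np.arctan2(ax[1],ax[0])))
L=np.array([.6253,-.0723])
for a in(5.5,6.3,7):
    t=np.radians(a);u=np.array([np.cos(t),np.sin(t)]);v=np.array([-u[1],u[0]]);d=m[:2]-L;print(a,"board in lamp frame",d@u,d@v)
# lamp top corner extents crosscheck via side camera
s=cv2.imread("pics/side0.png");print("button side cam",onplane(cam("side"),[(312,280)],.08))
print("board corners side px", proj(cam("side"),P))
```

```text
[[ 0.5325 -0.0474  0.015 ]
 [ 0.5397 -0.1204  0.015 ]
 [ 0.391  -0.1352  0.015 ]
 [ 0.3843 -0.0621  0.015 ]]
c [ 0.4619 -0.0913  0.015 ]
[np.float64(0.14890689063375395), np.float64(0.07331630605140964), np.float64(0.1494625089544248), np.float64(0.07336934149476362)]
5.673630114017358
5.5 board in lamp frame -0.16450351912747746 -0.003224506456310606
6.3 board in lamp frame -0.16453250512462533 -0.0009273643438673963
7 board in lamp frame -0.16453155561886476 0.001082798618181332
button side cam [[ 0.6282 -0.068   0.08  ]]
board corners side px [[254.2911 311.0504]
 [271.7374 344.0305]
 [182.2672 378.6434]
 [170.0785 341.6277]]
```

The board corners agree across both views: 149 x 73 mm, yaw about 6°, and in line with the lamp to within about 3 mm. The letters need roughly 120 mm of travel. I'll go behind the bare end with the jaws partly open, so two fingertips push it squarely.

carry_out:
  targets:
    - {"rz": 0.168, "grip": 40}
    - {"tx": 27, "ty": -53}
    - {"tx": 27, "ty": -53}
    - {"tx": 27, "ty": -53}
    - {"tx": 27, "ty": -53}
    - {"tx": 27, "ty": -53}
    - {"tx": 27, "ty": -53}
    - {"tx": 27, "ty": -53}

```text
invalid input
```

carry_out:
  targets:
    - {"rx": 0, "ry": 0, "rz": 0.168, "tx": 0, "ty": 0, "tz": 0, "grip": 40}
    - {"rx": 0, "ry": 0, "rz": 0, "tx": 27, "ty": -53, "tz": 0, "grip": 40}
    - {"rx": 0, "ry": 0, "rz": 0, "tx": 27, "ty": -53, "tz": 0, "grip": 40}
    - {"rx": 0, "ry": 0, "rz": 0, "tx": 27, "ty": -53, "tz": 0, "grip": 40}
    - {"rx": 0, "ry": 0, "rz": 0, "tx": 27, "ty": -53, "tz": 0, "grip": 40}
    - {"rx": 0, "ry": 0, "rz": 0, "tx": 27, "ty": -53, "tz": 0, "grip": 40}
    - {"rx": 0, "ry": 0, "rz": 0, "tx": 27, "ty": -53, "tz": 0, "grip": 40}
  force: 20

```text
time_s: 0.98
ee_pos: [0.2989, -0.262, 0.228]
tool_rot: [-3.135, -0.145, 0.005]
ft_force: [0.8, 0.4, -0.1]
width: 0.4
```

carry_out:
  targets:
    - {"rx": 0, "ry": 0, "rz": 0, "tx": 25, "ty": -51, "tz": 0, "grip": 40}
    - {"rx": 0, "ry": 0, "rz": 0, "tx": 25, "ty": -51, "tz": 0, "grip": 40}
    - {"rx": 0, "ry": 0, "rz": -0.01, "tx": 25, "ty": -51, "tz": 0, "grip": 40}
    - {"rx": 0, "ry": 0, "rz": 0, "tx": 0, "ty": 0, "tz": 40, "grip": 40}
    - {"rx": 0, "ry": 0, "rz": 0, "tx": 0, "ty": 0, "tz": 40, "grip": 40}
    - {"rx": 0, "ry": 0, "rz": 0, "tx": 0, "ty": 0, "tz": 0, "grip": 40}
  force: 20

```text
time_s: 1.72
ee_pos: [0.362, -0.0921, 0.1476]
tool_rot: [-3.134, -0.176, -0.001]
ft_force: [0.2, -0.3, -0.6]
width: 0.399
```

Run:
```python
from h import *
s=arm.sense();im=arm.camera("wrist");print(s["ee_pos"],s["tool_rot"],s["ft_force"])
cv2.imwrite("pics/w1.png",im);c=cam("wrist",s)
t=np.radians(6);u=np.array([np.cos(t),np.sin(t),0]);v=np.array([-u[1],u[0],0]);m=np.array([.4619,-.0913,.015])
print(proj(c,[m+a*u+b*v for a,b in((-.075,.0375),(-.075,-.0375),(.075,.0375),(.075,-.0375))]))
```

```text
[ 0.362  -0.0921  0.1476] [-3.1342 -0.1757 -0.0014] [ 0.2313 -0.2701 -0.5748]
[[253.4753 168.6415]
 [335.5555 169.2761]
 [248.5609 -26.222 ]
 [347.6781 -25.4635]]
```

View pics/w1.png

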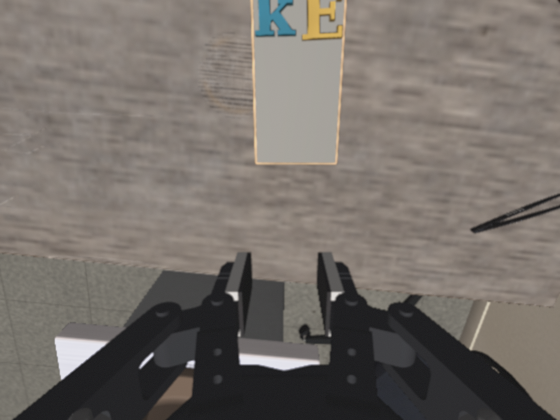

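The wrist view shows the board's near corners at (255,164) and (337,164), about 4 px from prediction. The fingers are about 11 mm too far to +y, so I'll correct that and descend.

carry_out:
  targets:
    - {"rx": 0, "ry": 0, "rz": 0.0, "tx": -4, "ty": 11, "tz": 0, "grip": 40}
    - {"rx": 0, "ry": 0, "rz": 0, "tx": 0, "ty": 0, "tz": 40, "grip": 40}
    - {"rx": 0, "ry": 0, "rz": 0, "tx": 0, "ty": 0, "tz": 40, "grip": 40}
    - {"rx": 0, "ry": 0, "rz": 0, "tx": 0, "ty": 0, "tz": 35, "grip": 40}
    - {"rx": 0, "ry": 0, "rz": 0, "tx": 0, "ty": 0, "tz": 15, "grip": 40}
    - {"rx": 0, "ry": 0, "rz": 0, "tx": 0, "ty": 0, "tz": 0, "grip": 40}
  force: 20

```text
time_s: 2.52
ee_pos: [0.3684, -0.1129, 0.0234]
tool_rot: [3.13, 0.162, 0.028]
ft_force: [1.2, 0.3, 1.5]
width: 0.393
```

carry_out:
  targets:
    - {"rx": 0, "ry": 0, "rz": 0.0, "tx": -7, "ty": -11, "tz": 0, "grip": 40}
    - {"rx": 0, "ry": 0, "rz": 0, "tx": 0, "ty": 0, "tz": 10, "grip": 40}
    - {"rx": 0, "ry": 0, "rz": 0, "tx": 0, "ty": 0, "tz": 8, "grip": 40}
    - {"rx": 0, "ry": 0, "rz": 0, "tx": 0, "ty": 0, "tz": 0, "grip": 40}
  force: 20

```text
time_s: 3.02
ee_pos: [0.3623, -0.1036, 0.0068]
tool_rot: [3.128, 0.159, 0.037]
ft_force: [-1.0, 0.5, -0.3]
width: 0.399
```

Run:
```python
from h import *
s=arm.sense();im=arm.camera("wrist");print(s["ee_pos"],s["tool_rot"],s["ft_force"])
cv2.imwrite("pics/w2.png",im)
```

```text
[ 0.3623 -0.1036  0.0068] [3.1281 0.1595 0.0366] [-0.9661  0.481  -0.2631]
```

View pics/w2.png

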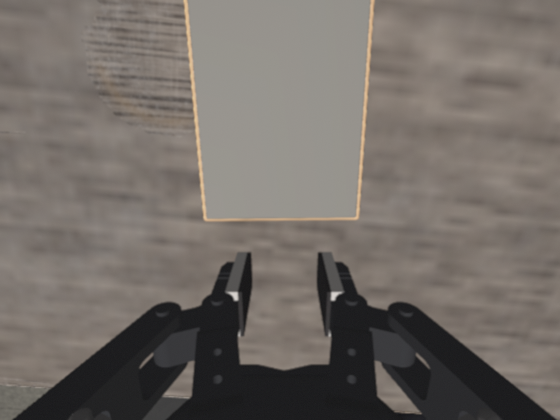

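The board's edge is centred on the fingers (282 vs 284 px) and square, about 17 mm ahead. Now I'll push slowly.

carry_out:
  targets:
    - {"rx": 0, "ry": 0, "rz": 0, "tx": 3, "ty": 0, "tz": 1, "grip": 40}
    - {"rx": 0, "ry": 0, "rz": 0, "tx": 3, "ty": 0, "tz": 0, "grip": 40}
    - {"rx": 0, "ry": 0, "rz": 0, "tx": 3, "ty": 0, "tz": 0, "grip": 40}
    - {"rx": 0, "ry": 0, "rz": 0, "tx": 3, "ty": 0, "tz": 0, "grip": 40}
    - {"rx": 0, "ry": 0, "rz": 0, "tx": 3, "ty": 0, "tz": 0, "grip": 40}
    - {"rx": 0, "ry": 0, "rz": 0, "tx": 3, "ty": 0, "tz": 0, "grip": 40}
    - {"rx": 0, "ry": 0, "rz": 0, "tx": 3, "ty": 0, "tz": 0, "grip": 40}
    - {"rx": 0, "ry": 0, "rz": 0, "tx": 3, "ty": 0, "tz": 0, "grip": 40}
  force: 20

```text
time_s: 4.08
ee_pos: [0.3868, -0.1013, 0.0065]
tool_rot: [3.128, 0.159, 0.034]
ft_force: [-2.3, 0.4, 2.1]
width: 0.401
```

carry_out:
  targets:
    - {"rx": 0, "ry": 0, "rz": 0, "tx": 3, "ty": 0, "tz": 0, "grip": 40}
    - {"rx": 0, "ry": 0, "rz": 0, "tx": 4, "ty": 0, "tz": 0, "grip": 40}
    - {"rx": 0, "ry": 0, "rz": 0, "tx": 4, "ty": 0, "tz": 0, "grip": 40}
    - {"rx": 0, "ry": 0, "rz": 0, "tx": 4, "ty": 0, "tz": 0, "grip": 40}
    - {"rx": 0, "ry": 0, "rz": 0, "tx": 4, "ty": 0, "tz": 0, "grip": 40}
    - {"rx": 0, "ry": 0, "rz": 0, "tx": 4, "ty": 0, "tz": 0, "grip": 40}
    - {"rx": 0, "ry": 0, "rz": 0, "tx": 4, "ty": 0, "tz": 0, "grip": 40}
    - {"rx": 0, "ry": 0, "rz": 0, "tx": 4, "ty": 0, "tz": 0, "grip": 40}
  force: 20

```text
time_s: 5.08
ee_pos: [0.4203, -0.0978, 0.0072]
tool_rot: [3.128, 0.159, 0.035]
ft_force: [-1.8, 0.2, -1.1]
width: 0.402
```

Run:
```python
from h import *
s=arm.sense();im=arm.camera("top");w=arm.camera("wrist");print(s["ee_pos"],s["tool_rot"],s["ft_force"])
cr=cv2.resize(im[150:300,310:450],None,fx=3,fy=3,interpolation=2)
cv2.imwrite("pics/w3.png",np.hstack([cr,cv2.resize(w,(380,450))]))
```

```text
[ 0.4203 -0.0978  0.0072] [3.1281 0.1587 0.0348] [-1.7558  0.1913 -1.1091]
```

View pics/w3.png

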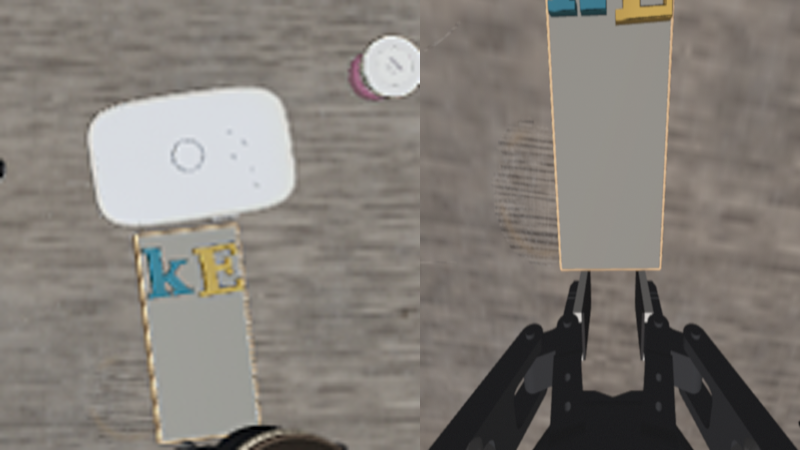

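The push is working: the board is square, its far end is just reaching the lamp, the letters are in place and the force is about 2 N. I'll continue.

carry_out:
  targets:
    - {"rx": 0, "ry": 0, "rz": 0, "tx": 4, "ty": 0, "tz": 0, "grip": 40}
    - {"rx": 0, "ry": 0, "rz": 0, "tx": 4, "ty": 0, "tz": 0, "grip": 40}
    - {"rx": 0, "ry": 0, "rz": 0, "tx": 4, "ty": 0, "tz": 0, "grip": 40}
    - {"rx": 0, "ry": 0, "rz": 0, "tx": 4, "ty": 0, "tz": 0, "grip": 40}
    - {"rx": 0, "ry": 0, "rz": 0, "tx": 4, "ty": 0, "tz": 0, "grip": 40}
    - {"rx": 0, "ry": 0, "rz": 0, "tx": 4, "ty": 0, "tz": 0, "grip": 40}
    - {"rx": 0, "ry": 0, "rz": 0, "tx": 4, "ty": 0, "tz": 0, "grip": 40}
    - {"rx": 0, "ry": 0, "rz": 0, "tx": 4, "ty": 0, "tz": 0, "grip": 40}
  force: 20

```text
time_s: 6.18
ee_pos: [0.4542, -0.0943, 0.0079]
tool_rot: [3.128, 0.159, 0.035]
ft_force: [-1.7, -0.4, -1.1]
width: 0.4
```

carry_out:
  targets:
    - {"rx": 0, "ry": 0, "rz": 0, "tx": 4, "ty": 0, "tz": 0, "grip": 40}
    - {"rx": 0, "ry": 0, "rz": 0, "tx": 4, "ty": 0, "tz": 0, "grip": 40}
    - {"rx": 0, "ry": 0, "rz": 0, "tx": 4, "ty": 0, "tz": 0, "grip": 40}
    - {"rx": 0, "ry": 0, "rz": 0, "tx": 4, "ty": 0, "tz": 0, "grip": 40}
    - {"rx": 0, "ry": 0, "rz": 0, "tx": 4, "ty": 0, "tz": 0, "grip": 40}
    - {"rx": 0, "ry": 0, "rz": 0, "tx": 4, "ty": 0, "tz": 0, "grip": 40}
  force: 20

```text
time_s: 6.92
ee_pos: [0.4797, -0.0917, 0.0084]
tool_rot: [3.128, 0.159, 0.035]
ft_force: [-1.3, -1.0, -0.6]
width: 0.399
```

Run:
```python
from h import *
c=cam("top")
px=np.array([(137,233),(238,222),(158,440)])/3+[310,150]
P=onplane(c,px,.015);print("at tcp .4203:",P,"near-left",np.linalg.norm(P[0]-P[2]))
s=arm.sense();im=arm.camera("top");w=arm.camera("wrist");print(s["ee_pos"],s["tool_rot"],s["ft_force"])
hsv=cv2.cvtColor(im,cv2.COLOR_BGR2HSV)
l=blob(cv2.inRange(hsv,(0,0,170),(180,40,255)),330,165,420,240);print("lamp",cv2.boundingRect(l),rect(c,l,.07))
cr=cv2.resize(im[150:300,310:450],None,fx=3,fy=3,interpolation=2)
cv2.imwrite("pics/w4.png",np.hstack([cr,cv2.resize(w,(380,450))]))
```

```text
at tcp .4203: [[ 0.5739 -0.0447  0.015 ]
 [ 0.5814 -0.1179  0.015 ]
 [ 0.4267 -0.0574  0.015 ]] near-left 0.1478111624608442
[ 0.4797 -0.0917  0.0084] [3.1282 0.1588 0.0345] [-1.3112 -0.9756 -0.5602]
lamp (339, 179, 70, 48) (array([620.4183, -72.8238], dtype=float32), np.float32(96.55136), np.float32(137.62546), np.float32(6.522615))
```

View pics/w4.png

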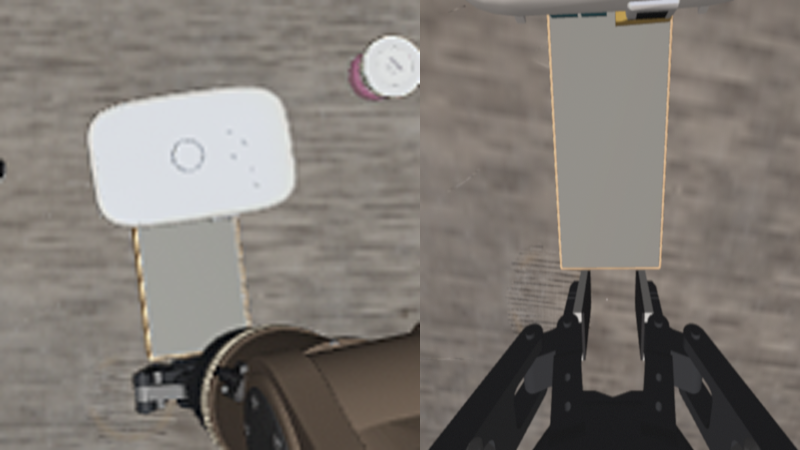

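Everything is fine and the lamp is unmoved. About 18 mm more will centre the letters.

carry_out:
  targets:
    - {"rx": 0, "ry": 0, "rz": 0, "tx": 4, "ty": 0, "tz": 0, "grip": 40}
    - {"rx": 0, "ry": 0, "rz": 0, "tx": 4, "ty": 0, "tz": 0, "grip": 40}
    - {"rx": 0, "ry": 0, "rz": 0, "tx": 4, "ty": 0, "tz": 0, "grip": 40}
    - {"rx": 0, "ry": 0, "rz": 0, "tx": 4, "ty": 0, "tz": 0, "grip": 40}
    - {"rx": 0, "ry": 0, "rz": 0, "tx": 2, "ty": 0, "tz": 0, "grip": 40}
    - {"rx": 0, "ry": 0, "rz": 0, "tx": 0, "ty": 0, "tz": 0, "grip": 40}
  force: 20

```text
time_s: 7.78
ee_pos: [0.4993, -0.0897, 0.0089]
tool_rot: [3.128, 0.159, 0.036]
ft_force: [-1.0, -0.8, -0.3]
width: 0.401
```

carry_out:
  targets:
    - {"rx": 0, "ry": 0, "rz": 0, "tx": -10, "ty": 0, "tz": 0, "grip": 40}
    - {"rx": 0, "ry": 0, "rz": 0, "tx": -25, "ty": 0, "tz": 0, "grip": 40}
    - {"rx": 0, "ry": 0, "rz": 0, "tx": -15, "ty": 0, "tz": -30, "grip": 0}
    - {"rx": 0, "ry": 0, "rz": 0, "tx": 0, "ty": 0, "tz": -50, "grip": 0}
    - {"rx": 0, "ry": 0, "rz": 0, "tx": 0, "ty": 0, "tz": -50, "grip": 0}
    - {"rx": 0, "ry": 0, "rz": 0, "tx": 0, "ty": 0, "tz": -30, "grip": 0}
    - {"rx": 0, "ry": 0, "rz": 0, "tx": 0, "ty": 0, "tz": 0, "grip": 0}
  force: 20

```text
time_s: 8.65
ee_pos: [0.4396, -0.0941, 0.1718]
tool_rot: [3.127, 0.158, 0.034]
ft_force: [-0.5, -0.4, -0.7]
width: 0.004
```

Run:
```python
from h import *
s=arm.sense();t=arm.camera("top");w=arm.camera("wrist");print(s["ee_pos"],s["tool_rot"],s["ft_force"],s["width"])
cv2.imwrite("pics/top5.png",t);cv2.imwrite("pics/wr5.png",w);cv2.imwrite("pics/s5.png",arm.camera("side"))
cr=cv2.resize(t[150:300,310:450],None,fx=2,fy=2,interpolation=2)
cv2.imwrite("pics/w5.png",np.hstack([cv2.copyMakeBorder(cr,0,120,0,0,0),cv2.resize(w,(520,420))]))
```

```text
[ 0.4396 -0.0941  0.1718] [3.1272 0.1581 0.0338] [-0.5176 -0.3507 -0.731 ] 0.004233577474177481
```

View pics/w5.png

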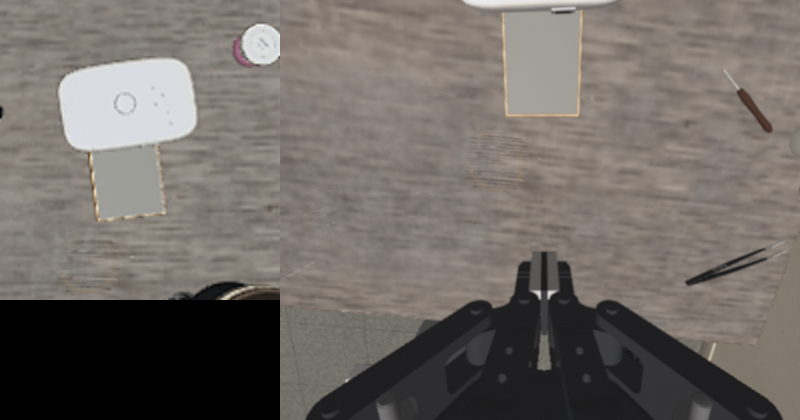

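carry_out:
  targets:
    - {"rx": 0, "ry": -0.022, "rz": 0, "tx": 40, "ty": -1, "tz": 0, "grip": 0}
    - {"rx": 0, "ry": 0, "rz": 0, "tx": 50, "ty": -2, "tz": 0, "grip": 0}
    - {"rx": 0, "ry": 0, "rz": 0, "tx": 50, "ty": -2, "tz": 0, "grip": 0}
    - {"rx": 0, "ry": 0, "rz": 0, "tx": 44, "ty": -1, "tz": 0, "grip": 0}
    - {"rx": 0, "ry": 0, "rz": 0, "tx": 0, "ty": 0, "tz": 20, "grip": 0}
    - {"rx": 0, "ry": 0, "rz": 0, "tx": 0, "ty": 0, "tz": 0, "grip": 0}
  force: 20

```text
time_s: 9.55
ee_pos: [0.6193, -0.069, 0.1353]
tool_rot: [3.128, 0.158, -0.037]
ft_force: [0.1, -0.7, 0.2]
width: 0.001
```

Run:
```python
from h import *
c=cam("top");P=onplane(c,np.array([(96,220),(165,213)])/2+[310,150],.015);n=P.mean(0)[:2]
t=np.radians(6.3);u=np.array([np.cos(t),np.sin(t)]);v=np.array([-u[1],u[0]]);d=n-[.6253,-.0723]
print("near end in lamp frame",P,d@u,d@v)
s=arm.sense();w=arm.camera("wrist");print(s["ee_pos"],s["tool_rot"],s["ft_force"])
cv2.imwrite("pics/w6.png",w);cw=cam("wrist",s);print("btn pred px",proj(cw,[[.625,-.068,.08]]),"tip at .08",proj(cw,[[*s["ee_pos"][:2],.08]]))
g=cv2.medianBlur(cv2.cvtColor(w,cv2.COLOR_BGR2GRAY),3)
h=cv2.HoughCircles(g,cv2.HOUGH_GRADIENT,1,30,param1=60,param2=18,minRadius=10,maxRadius=28)
if h is not None:
  for q in h[0][:5]:print(q,onplane(cw,[q[:2]],.08))
```

```text
near end in lamp frame [[ 0.5046 -0.0485  0.015 ]
 [ 0.5115 -0.1232  0.015 ]] -0.11803920157827387 -0.000624695816586484
[ 0.6193 -0.069   0.1353] [ 3.1283  0.158  -0.0374] [ 0.0863 -0.7361  0.2486]
btn pred px [[281.9949 217.4238]] tip at .08 [[282.625  225.0396]]
[480.5 132.5  27.4] [[ 0.6951 -0.187   0.08  ]]
[281.5 212.5  14.9] [[ 0.6286 -0.0673  0.08  ]]
[ 79.5 121.5  21. ] [[0.6767 0.0629 0.08  ]]
[117.5 190.5  13.8] [[0.6337 0.0434 0.08  ]]
[196.5 369.5  19.4] [[ 0.4782 -0.0094  0.08  ]]
```

View pics/w6.png

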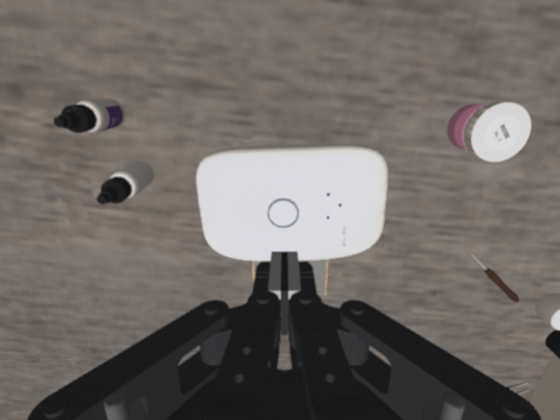

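The near end sits at -118 mm in the lamp frame, so the letters span about -16 to +20 mm, under a head of ±43. The button ring at (282.5,212.5) gives (0.628,-0.067), which agrees with the side view. Centring above it and going down.

carry_out:
  targets:
    - {"rx": 0, "ry": 0.01, "rz": 0, "tx": 9, "ty": 0, "tz": 0, "grip": 0}
    - {"rx": 0, "ry": 0, "rz": 0, "tx": 0, "ty": 0, "tz": 20, "grip": 0}
    - {"rx": 0, "ry": 0, "rz": 0, "tx": 0, "ty": 0, "tz": 18, "grip": 0}
    - {"rx": 0, "ry": 0, "rz": 0, "tx": 0, "ty": 0, "tz": 6, "grip": 0}
    - {"rx": 0, "ry": 0, "rz": 0, "tx": 0, "ty": 0, "tz": 0, "grip": 0}
    - {"rx": 0, "ry": 0, "rz": 0, "tx": 0, "ty": 0, "tz": 0, "grip": 0}
  force: 20

```text
time_s: 10.35
ee_pos: [0.6308, -0.0689, 0.0941]
tool_rot: [3.128, 0.157, -0.009]
ft_force: [0.4, 0.0, 0.4]
width: -0.004
```

Run:
```python
from h import *
s=arm.sense();w=arm.camera("wrist");print(s["ee_pos"],s["tool_rot"],s["ft_force"])
cw=cam("wrist",s);print("btn pred px",proj(cw,[[.627,-.068,.08]]),"tip",proj(cw,[s["ee_pos"]]))
cv2.imwrite("pics/w7.png",w[130:330,150:420].repeat(2,0).repeat(2,1))
```

```text
[ 0.6308 -0.0689  0.0941] [ 3.1283  0.1568 -0.0091] [0.4261 0.0071 0.3818]
btn pred px [[280.6968 260.8014]] tip [[282.9464 268.0632]]
```

View pics/w7.png

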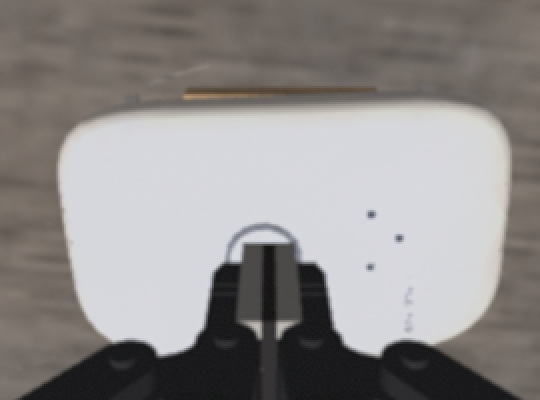

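The ring's centre is at about full-frame (282,259), i.e. (0.628,-0.068), so I'll shift back 3 mm and come down slowly.

carry_out:
  targets:
    - {"rx": 0, "ry": 0, "rz": 0, "tx": -3, "ty": 0, "tz": 4, "grip": 0}
    - {"rx": 0, "ry": 0, "rz": 0, "tx": 0, "ty": 0, "tz": 4, "grip": 0}
    - {"rx": 0, "ry": 0, "rz": 0, "tx": 0, "ty": 0, "tz": 1, "grip": 0}
    - {"rx": 0, "ry": 0, "rz": 0, "tx": 0, "ty": 0, "tz": 0, "grip": 0}
  force: 20

```text
time_s: 10.9
ee_pos: [0.6279, -0.0693, 0.0853]
tool_rot: [3.128, 0.157, -0.007]
ft_force: [0.3, 0.5, 0.2]
width: 0.001
```

carry_out:
  targets:
    - {"rx": 0, "ry": 0, "rz": 0, "tx": 0, "ty": 0, "tz": 1, "grip": 0}
    - {"rx": 0, "ry": 0, "rz": 0, "tx": 0, "ty": 0, "tz": 1, "grip": 0}
    - {"rx": 0, "ry": 0, "rz": 0, "tx": 0, "ty": 0, "tz": 1, "grip": 0}
    - {"rx": 0, "ry": 0, "rz": 0, "tx": 0, "ty": 0, "tz": 1, "grip": 0}
  force: 20

```text
time_s: 11.4
ee_pos: [0.6281, -0.0693, 0.0812]
tool_rot: [3.128, 0.157, -0.007]
ft_force: [-0.4, 0.3, 0.3]
width: -0.003
```

carry_out:
  targets:
    - {"rx": 0, "ry": 0, "rz": 0, "tx": 0, "ty": 0, "tz": 0.6, "grip": 0}
    - {"rx": 0, "ry": 0, "rz": 0, "tx": 0, "ty": 0, "tz": 0.6, "grip": 0}
  force: 20

```text
time_s: 11.65
ee_pos: [0.6282, -0.0693, 0.08]
tool_rot: [3.128, 0.157, -0.006]
ft_force: [-0.9, -0.5, 2.2]
width: -0.001
```

carry_out:
  targets:
    - {"rx": 0, "ry": 0, "rz": 0, "tx": 0, "ty": 0, "tz": 0.4, "grip": 0}
  force: 20

```text
time_s: 11.78
ee_pos: [0.6283, -0.0692, 0.0798]
tool_rot: [3.128, 0.157, -0.006]
ft_force: [-0.9, -0.3, 4.1]
width: 0.003
```

carry_out:
  targets:
    - {"rx": 0, "ry": 0, "rz": 0, "tx": 0, "ty": 0, "tz": 0.4, "grip": 0}
  force: 20

```text
time_s: 11.9
ee_pos: [0.6284, -0.0693, 0.0797]
tool_rot: [3.128, 0.157, -0.005]
ft_force: [-1.6, 0.9, 5.5]
width: 0.001
```

carry_out:
  targets:
    - {"rx": 0, "ry": 0, "rz": 0, "tx": 0, "ty": 0, "tz": 0.5, "grip": 0}
  force: 20

```text
time_s: 12.02
ee_pos: [0.6286, -0.0692, 0.0797]
tool_rot: [3.128, 0.157, -0.005]
ft_force: [-2.1, 0.7, 6.7]
width: -0.0
```

carry_out:
  targets:
    - {"rx": 0, "ry": 0, "rz": 0, "tx": -0.4, "ty": 0, "tz": 0.8, "grip": 0}
  force: 20

```text
time_s: 12.15
ee_pos: [0.6284, -0.0693, 0.0796]
tool_rot: [3.128, 0.157, -0.004]
ft_force: [-2.8, -0.1, 9.8]
width: 0.0
```

carry_out:
  targets:
    - {"rx": 0, "ry": 0, "rz": 0, "tx": -0.4, "ty": 0, "tz": 0.9, "grip": 0}
  force: 20

```text
time_s: 12.28
ee_pos: [0.6285, -0.0692, 0.0796]
tool_rot: [3.128, 0.157, -0.002]
ft_force: [-3.4, -0.0, 10.2]
width: 0.002
```

Run:
```python
from h import *
s=arm.sense();print(s["ee_pos"],s["ft_force"])
t=arm.camera("top");t0=cv2.imread("pics/top5.png");si=arm.camera("side");s0=cv2.imread("pics/s5.png")
s=arm.sense();print(s["ee_pos"],s["ft_force"])
w=arm.camera("wrist")
a=np.hstack([cv2.resize(x[230:370,220:380],None,fx=2.4,fy=2.4) for x in(s0,si)])
cv2.imwrite("pics/w8.png",np.vstack([a,cv2.resize(w[100:340],(a.shape[1],250))]))
```

```text
[ 0.6285 -0.0692  0.0796] [-3.3688 -0.0265 10.1761]
[ 0.6285 -0.0692  0.0796] [-3.1826  1.0295  8.1848]
```

View pics/w8.png

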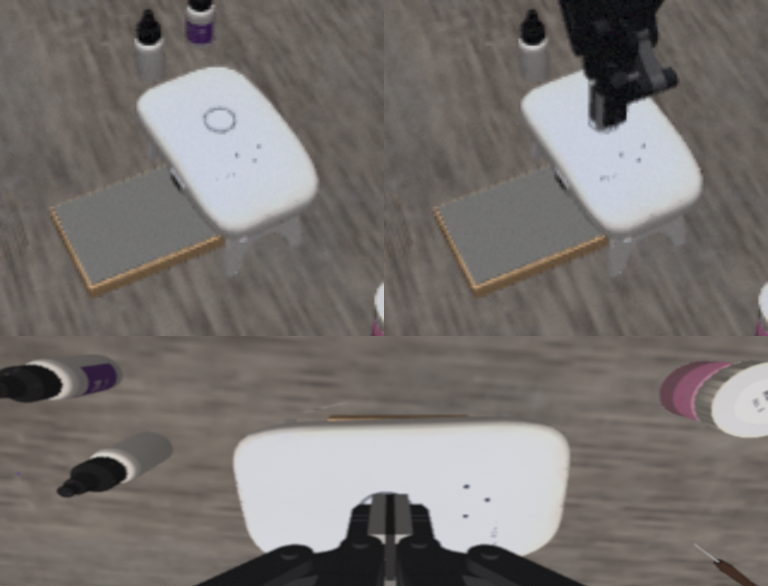

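No indicator light is visible. The fingers are on the button, the lamp is unmoved and the force is about 10 N. I'll press a little firmer, still under 15 N, and relieve the sideways drag.

carry_out:
  targets:
    - {"rx": 0, "ry": 0, "rz": 0, "tx": -0.5, "ty": 0, "tz": 1.0, "grip": 0}
  force: 20

```text
time_s: 12.55
ee_pos: [0.6284, -0.0692, 0.0796]
tool_rot: [3.127, 0.157, 0.0]
ft_force: [-2.5, -0.1, 10.3]
width: -0.001
```

Run:
```python
from h import *
for i in range(5):
    s=arm.sense();print(s["ee_pos"]*1000,s["ft_force"]);arm.camera("wrist")
```

```text
[628.4343 -69.2482  79.5669] [-2.4992 -0.0628 10.2943]
[628.4292 -69.2461  79.5867] [-1.7552 -1.0444  9.196 ]
[628.4258 -69.2316  79.5963] [-2.5377  0.203  10.3852]
[628.4374 -69.2104  79.5677] [-3.0839  0.2608  9.105 ]
[628.4518 -69.2224  79.6272] [-2.9881  0.1095  9.6973]
```

carry_out:
  targets:
    - {"rx": 0, "ry": 0, "rz": 0, "tx": -0.5, "ty": 0, "tz": 1.25, "grip": 0}
  force: 20

```text
time_s: 12.92
ee_pos: [0.6286, -0.0692, 0.0796]
tool_rot: [3.127, 0.157, 0.003]
ft_force: [-2.5, 0.1, 12.4]
width: -0.0
```

Run:
```python
from h import *
for i in range(5):
    s=arm.sense();print(s["ee_pos"]*1000,s["ft_force"]);arm.camera("wrist")
```

```text
[628.5601 -69.2483  79.5572] [-2.5355  0.1148 12.4201]
[628.495  -69.2211  79.5709] [-3.7484 -0.4371 11.3331]
[628.5226 -69.1843  79.5744] [-2.889   0.6821 10.5503]
[628.4731 -69.213   79.5438] [-2.6875 -0.3377 11.4045]
[628.4984 -69.2191  79.5593] [-2.9773 -0.6039 11.1005]
```

The height stopped changing (79.57 to 79.56 mm while the force rose from 9.7 to 11.4 N), so the button is at its stop. Releasing.

carry_out:
  targets:
    - {"rx": 0, "ry": 0, "rz": 0, "tx": 0, "ty": 0, "tz": -3, "grip": 0}
    - {"rx": 0, "ry": 0, "rz": 0, "tx": 0, "ty": 0, "tz": -10, "grip": 0}
    - {"rx": 0, "ry": 0, "rz": 0, "tx": 0, "ty": 0, "tz": -40, "grip": 0}
    - {"rx": 0, "ry": 0, "rz": 0, "tx": -50, "ty": 0, "tz": -30, "grip": 0}
    - {"rx": 0, "ry": 0, "rz": 0, "tx": -50, "ty": 0, "tz": 0, "grip": 0}
    - {"rx": 0, "ry": 0, "rz": 0, "tx": -50, "ty": 0, "tz": 0, "grip": 0}
    - {"rx": 0, "ry": 0, "rz": 0, "tx": -40, "ty": 0, "tz": 0, "grip": 0}
    - {"rx": 0, "ry": 0, "rz": 0, "tx": 0, "ty": 0, "tz": 0, "grip": 0}
  force: 20

```text
time_s: 14.18
ee_pos: [0.4345, -0.0876, 0.1668]
tool_rot: [3.126, 0.157, 0.006]
ft_force: [1.0, -0.7, 1.0]
width: -0.002
```

Run:
```python
from h import *
s=arm.sense();print(s["ee_pos"],s["ft_force"])
t=arm.camera("top");si=arm.camera("side");a=cv2.imread("pics/top0.png");b=cv2.imread("pics/s5.png");t5=cv2.imread("pics/top5.png")
c=cam("top")
for im in(a,t):
    l=blob(cv2.inRange(cv2.cvtColor(im,cv2.COLOR_BGR2HSV),(0,0,170),(180,40,255)),330,165,420,224);print(cv2.boundingRect(l),rect(c,l,.07))
print("diff bottles/jar vs start",[(cv2.absdiff(a,t)[y0:y1,x0:x1].max(2)>40).sum() for x0,y0,x1,y1 in((285,170,320,220),(420,155,460,190),(335,175,415,224))])
cv2.imwrite("pics/w9.png",np.hstack([cv2.resize(t[150:290,280:470],(400,300)),cv2.resize(si[210:390,180:420],(400,300))]))
```

```text
[ 0.4345 -0.0876  0.1668] [ 1.0491 -0.6781  1.0496]
(339, 179, 69, 45) (array([625.3203, -72.3258], dtype=float32), np.float32(86.78028), np.float32(137.41649), np.float32(6.189517))
(339, 179, 69, 45) (array([624.667 , -72.2585], dtype=float32), np.float32(88.21622), np.float32(137.97978), np.float32(5.556946))
diff bottles/jar vs start [np.int64(5), np.int64(0), np.int64(0)]
```

View pics/w9.png

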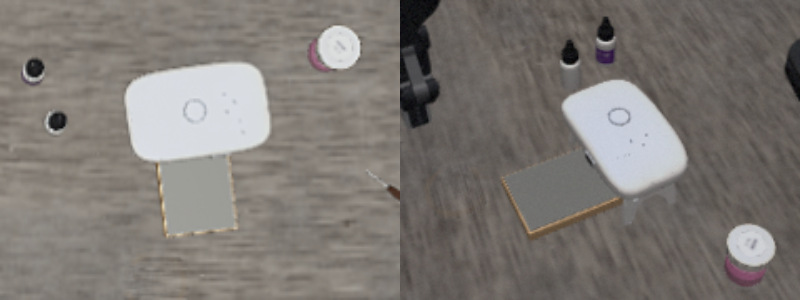

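The lamp, bottles and jar are unmoved, the letters are under the head and the arm is clear. Handing in.

```bash
python3 -c "
from rig import arm
print(arm.finish_job())"
```

```text
the job is handed in; nothing more can be done
None
```

I slid the board under the lamp by its bare end, then pressed the lamp's button, released it and handed the job in at about 14 s. I saw no light come on at the lamp, so the press reaching full travel is inferred from the force and height readings.

- **Slide:** I pushed with two partly open fingertips against the near edge, without gripping. Force readings between moves showed about 1–3 N sideways. From the near end measured in the top view, the letters should lie at about -16 to +20 mm along the lamp's x. Its head reaches ±43 mm.
- **Button:** I pressed in small steps, with a highest reading of about 12.4 N. The height stopped at 79.56 mm while the force still rose, which fits the button being at its stop.
- **Last checks:** In the top view the lamp and jar showed no change from the start, and the bottles differed by only 5 pixels. The fitted lamp outline shifted 0.7 mm and 0.6°, which I take as measurement noise. The arm was clear of everything.
- **Letters:** They looked in place about 30 mm into the push. Under the head they can't be seen, so I couldn't check them after that.

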